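Release the sprung tray of a bench instrument with its release pin

TASK

The instrument's tray is latched shut. Take the release pin from its stand, reach through the slot in the sloping panel, square to the panel, feel gently along inside for the hidden sprung catch and press it until the tray springs out. Then put the pin back fully home in its stand; do not force the pin and leave the jar, screwdriver and wrench where they are.

Things in the scene. Friction and masses are not known exactly. Their poses are not given: they have to be found in the camera images.
- case: Grey steel instrument case, fixed, 210 mm deep (x) by 190 mm wide (y), 121 mm high at the back. Origin on the bench; it spans x -100 to +110, y +-95 mm. Its front, with the tray, faces its own -x, roughly towards the robot. The front is 58 mm high; above it a bare-metal panel slopes back and up at 25 degrees.
- panel: Sloping bare-metal panel of the case, 150 by 190 mm, 3 mm thick. Origin: middle of its access slot (at the panel's centre), on the outer face, 90 mm above the bench. Own z = outward normal (25 degrees off vertical, towards the case's front), y = along the slot (level), x = up the slope. The slot, a plain opening, is 50 mm long in y, 14 mm wide in x. Inside is free down to the sill.
- sill_mid (a point): Point 30 mm straight in (panel's -z) from the slot's middle, on a hard steel sill parallel to the panel that runs under the whole slot but for one window, 15 mm along y by 16 mm in x (centred in x). The sprung catch fills the window, level with the sill. The window's middle lies anywhere within +-18 mm of this point along y, unseen, differing each time.
- sill_edge (a point): End of the search range: on the sill, 18 mm from sill_mid towards panel +y. The sill is firm, on stiff rubber (15 N/mm: a tip stops 30 to 31 mm in). The catch gives under about 5 N pressed square to the panel (to 11 N if the pin rubs the window's edge), frees the tray after about 5 to 6 mm (35 to 36 mm in) and stops at about 10 mm. Over 60 N, knocks included, is forcing.
- tray (a joint): Travel of the tray out of the case's front, along the case's -x, in m: 0 to 0.003 latched shut, 0.045 fully out. When the catch is pressed its own spring drives it out to 0.045 in about half a second and it stays there; it has no handle.
- tray_front (a point): Middle of the upper edge of the tray's plain front plate (142 mm wide, 44 mm high); 53 mm above the bench.
- pin: Release pin, loose, about 110 g, standing upright in its stand: round steel shank 8 mm in diameter and 75 mm long below, a round collar 26 mm in diameter and 5 mm thick, and above it a square black handle 18 by 18 mm, 51 mm high, its faces square to own x and y. Origin: on the axis at the underside of the collar; z points up along the handle (handle from +5 to +56 mm; a good grip is about 31 mm up).
- pin_tip (a point): Centre of the flat lower end of the pin's shank, 75 mm below the pin's origin.
- stand: Dark steel block 56 by 56 mm, 82 mm high, fixed, with a straight vertical through hole 12 mm in diameter in the middle of its top. Origin: centre of its underside on the bench. The pin's collar rests on its top face.
- bottle: Bystander: closed white jar with a yellow cap, 48 mm in diameter, 85 mm high, upright on the bench. Origin: centre of its underside.
- screwdriver: Bystander: screwdriver lying on the bench.
- wrench: Bystander: steel wrench lying on the bench.

How it is judged:
By the outcome, as a careful person would: the job done as asked, in the order asked, and still so for the second after the job is handed in, with the robot touching nothing.
It also fails if it takes over 64 s, if anything falls off the work surface, if the arm or the gripper's body presses on something with over 40 N, if the wrist force passes 120 N, or if a joint passes its speed limit or range.

ROBOT

A 6-joint arm with a two-finger parallel gripper is mounted at the origin on the work surface. World frame = base frame: x ahead of the robot, y to its left, z up, the work surface at z = 0. Lengths are in mm, angles in degrees, forces in N, time in s.
With the tool pointing down it reaches from about 275 to 775 mm from the base axis. Payload 14.6 kg.
Tool frame: the origin (TCP) lies at the very end of the fingers, on their centre line; the grasp point (between the pads) lies 19 mm behind it (bot.pinch_z is the distance from the TCP to the grasp point, in mm); y points along the fingers, x is the direction in which the jaws open and shut, and the axes are right-handed (so a half turn about y gives the same grasp; the last joint's range is limited). The gripper opens to 85 mm and grips with 20 to 120 N. Pads are 22 mm wide; open, the fingers measure 114 mm over their backs; the gripper's body (76 mm by 85 mm) begins 54 mm behind the grasp point. The pads swing forward as they close: fully open they stand 13 mm farther back than shut.
Start: joints at [62.779, 15.075, -2.767, 72.158, 0, 81.102], TCP at [165.052, 498.383, 231.278] pointing down, gripper open.
Joint ranges: [-151.79, 151.79], [-50.71, 97.33], [-67.44, 78.34], [-121.81, 120.89], [-77.56, 73.72], [-180, 180]. Speed limits (degrees/s): [108.29, 108.29, 147.25, 159.86, 180, 180].

INTERFACE

Orientations are given as a 3x3 rotation matrix whose columns are the frame's x, y, z axes.
In Python, from workcell import telemetry, imaging, order, nets, bot gives the robot as it stands. The module is installed in compiled form; this text tells all that it offers.
- The arm moves only by the tool play_rows, never from a script. Its argument "increments" is one flat list of numbers, 4 for each row, row after row: the shift along the tool's x, y, z in cm, then the turn about the tool's y in rad. A call has 1 to 10 rows; each row is the pose to reach, as a shift and turn from the pose measured when the call began, along the tool's axes at that moment; what a row does not reach only later rows make up. A row lasts 1/8 s, in which the tool goes at most 62.5 mm and 10.7 degrees, less where a joint would pass 70% of its speed; a pose out of reach is approached as far as the arm can. A call with a gripper value outside its range is refused whole. "fingers" is the opening, from 0 (shut) to 1 (fully open), set as the call begins (left out, the last holds). The fingers move at their own pace and stop on an object; the grip force is fixed at half the most. Time passes only in rows, so rows that repeat a pose let the fingers close. It gives the time, the measured TCP pose, the force and the opening at its end, in the units of the state.
- telemetry.get_state(): the state, without advancing time (a new reading comes with each control period).
- imaging.read_camera(name): name is "side" or "top" or "wrist"; returns a dict with "pixels" (400x640x3 uint8, red, green, blue), "fx", "fy", "cx", "cy" (pixels), "world_from_camera" (4x4, takes a point from camera to world coordinates); the wrist camera has in their place "T_tool_cam" (4x4, takes a point from camera to tool coordinates, whose origin is the TCP and whose axes are the tool frame's). Camera axes: x right, y down, z forward; pixel columns grow to the right and rows downward; lengths in mm; the calibration is good to about 2 mm. A picture is of the moment at which its call begins: read the wrist's pose just before it. There is no depth.
- order.sign_off(): hands the job in, once; it reports no verdict.
Trained networks look in a picture, given as the dict that the camera call returned (one of the last four; its "shot" number tells which), for a name from the list of things; names that differ only in an ending like _2 or _b are one class to them, and where a whole thing is asked for, a point or a joint stands for the part that bears it (a point fixed in the world has none). Each returns a list of dicts, best first, with "score" (0 to 1); they miss things now and then, are a little off and sometimes report something else, mostly with a low value. They report only what shows in the picture. A call takes as long as a camera call.
- nets.cut_out(picture, target): "region" (400x640 bool, what is visible of it) and "centre" ([column, row] in pixels, amid what is visible of it).
The state is a dict: "t": time; "q": joint angles; "joint_velocities": joint speeds; "joint_efforts": joint torques, N m; "eef_pos": TCP position; "orientation": TCP orientation; "ft_force": force on the tool from outside, world axes, zero at the start; "torque": the same for the moment, N m; "finger_gap": finger opening in mm.
Only numpy, scipy, OpenCV 4.12 (cv2) and the standard library are available. Lean on these libraries where they do the work, as an engineer would, in place of code of your own. Each camera call takes 0.05 s, during which the arm holds its last target.

## Working session

There is one attempt and no reset: what is moved stays moved. The work goes in short steps, Python scripts to look and compute and a tool call to move; the robot and the scene stay as the last step left them, time stands still between calls to the robot, and variables do not carry over. Pictures are saved under pics/ and viewed, and the job is handed in when it is done.

Besides the shell and the picture viewer there is one more tool, called after "Emit:" as name(argument=value, ...) on one line, values as JSON. play_rows: Moves the arm, as the interface text tells. Its arguments: {"type":"object","properties":{"increments":{"type":"array"},"fingers":{"type":"number"}},"required":["increments"]}

```bash
mkdir -p pics; python3 - <<'E'
from workcell import telemetry, imaging, order, nets, bot
import cv2,pickle
s=telemetry.get_state(); print(s); print([a for a in dir(bot) if a[0]!='_'], bot.pinch_z)
P={}
for n in ['side','top','wrist']:
    p=imaging.read_camera(n); P[n]=p
    cv2.imwrite(f'pics/{n}0.png',p['pixels'][:,:,::-1])
    print(n,{k:v for k,v in p.items() if k!='pixels'})
    for t in ['case','panel','pin','stand','tray','bottle','screwdriver','wrench']:
        r=nets.cut_out(p,t)
        print(t,[(round(float(x['score']),2),[round(float(c)) for c in x['centre']],int(x['region'].sum())) for x in r[:2]])
        p['net_'+t]=r[:1]
pickle.dump((s,P),open('p0.pkl','wb'))
E
```

```text
{'t': 0.0, 'q': array([ 6.27785321e+01,  1.51024085e+01, -2.80430775e+00,  7.21597572e+01,
        5.00514720e-04,  8.11016429e+01]), 'joint_velocities': array([ 0.00446013,  0.05940249, -0.04729955, -0.03919982,  0.08812826,
       -0.02590424]), 'joint_efforts': array([ 3.73082521e-04, -6.37617588e+01,  3.84566045e+01,  1.37931106e-02,
       -8.37127163e-05,  5.10079565e-05]), 'eef_pos': array([164.92075596, 498.12405816, 230.78928232]), 'orientation': array([[ 3.14375087e-01, -5.38470369e-04, -9.49298696e-01],
       [ 9.49298159e-01, -1.02768795e-03,  3.14375491e-01],
       [-1.14486472e-03, -9.99999327e-01,  1.88089442e-04]]), 'ft_force': array([-0.14022486,  0.28939167,  0.44889875]), 'torque': array([ 0.00463879,  0.04021664, -0.00558436]), 'finger_gap': 85.13130472489887}
['MotionError', 'pinch_z'] 18.700000000000003
side {'fx': 410.30823835146913, 'fy': 410.30823835146913, 'cx': 319.9716184139067, 'cy': 190.84490782615958, 'world_from_camera': array([[-9.17145373e-01, -2.94910969e-01,  2.68089323e-01,
         3.02018661e+02],
       [-3.98333062e-01,  7.00607154e-01, -5.9
[... 1177 characters left out ...]
le [(0.98, [418, 217], 442), (0.53, [302, 178], 5162)]
screwdriver [(0.91, [184, 198], 301), (0.59, [302, 178], 5466)]
wrench [(0.6, [456, 176], 450)]
wrist {'fx': 328.5274409790128, 'fy': 328.5274409790128, 'cx': 314.9950976641801, 'cy': 191.4809873003279, 'T_tool_cam': array([[ 9.99999642e-01,  7.42939348e-04,  4.05667337e-04,
         6.53672080e-01],
       [-1.41992818e-04, -3.25223512e-01,  9.45637165e-01,
        -1.42454235e+02],
       [ 8.34483614e-04, -9.45636883e-01, -3.25223290e-01,
         8.32397008e+01],
       [ 0.00000000e+00,  0.00000000e+00,  0.00000000e+00,
         1.00000000e+00]]), 'shot': 3}
case []
panel []
pin []
stand []
tray []
bottle []
screwdriver []
wrench []
```

View pics/side0.png

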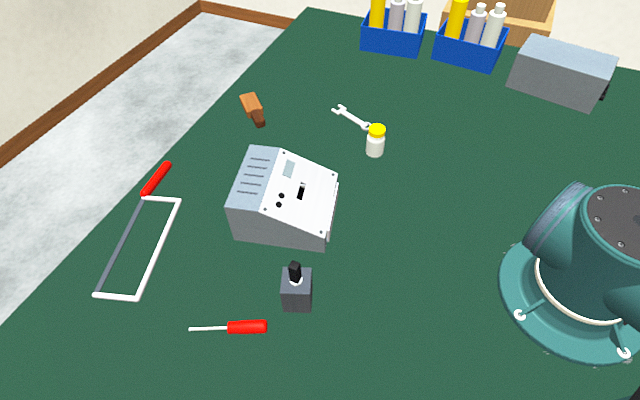

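View pics/top0.png

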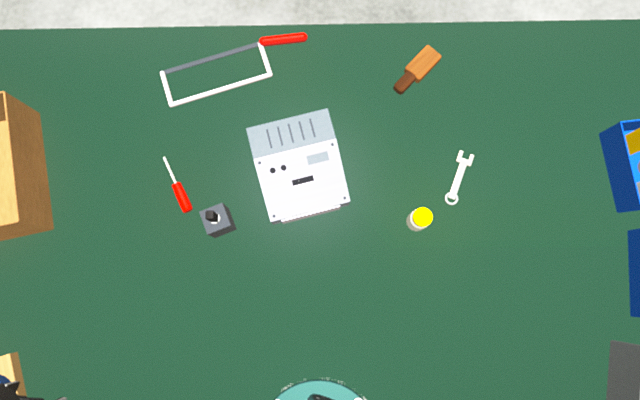

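View pics/wrist0.png

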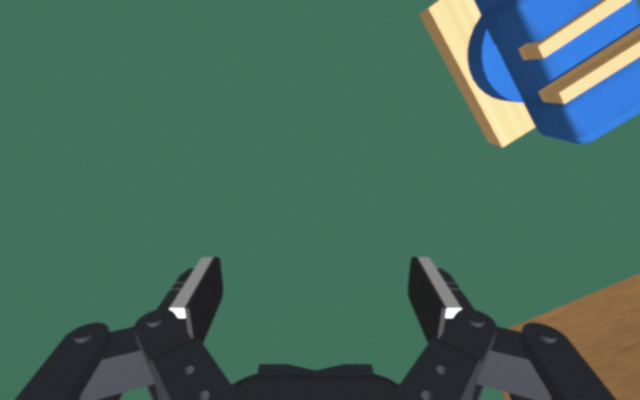

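```bash
python3 - <<'E'
import cv2
a=cv2.imread('pics/top0.png')[95:245,180:380]; cv2.imwrite('pics/top0z.png',cv2.resize(a,None,fx=4,fy=4,interpolation=cv2.INTER_CUBIC))
a=cv2.imread('pics/side0.png')[130:330,210:350]; cv2.imwrite('pics/side0z.png',cv2.resize(a,None,fx=3,fy=3,interpolation=cv2.INTER_CUBIC))
E
```

```text
(no output)
```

View pics/top0z.png

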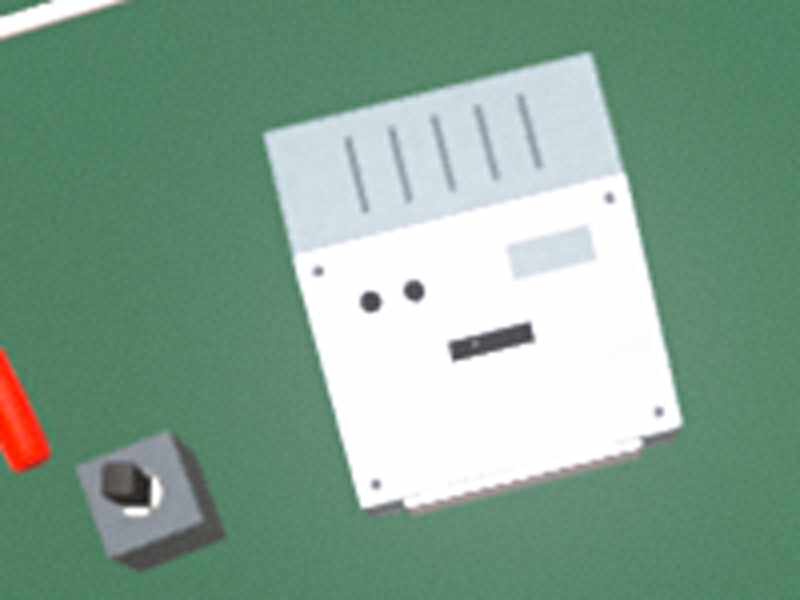

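View pics/side0z.png

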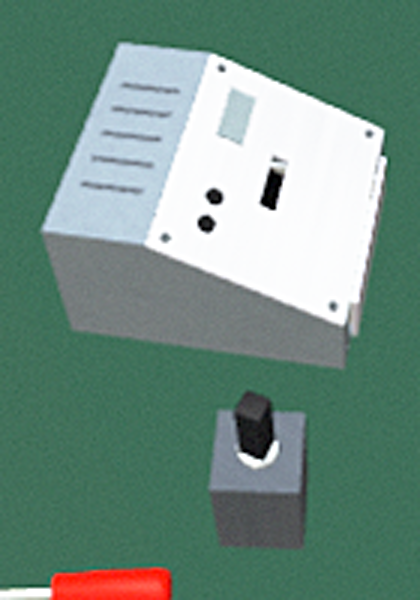

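```bash
cat > h.py <<'E'
import numpy as np,pickle,cv2
from scipy.optimize import least_squares
def proj(p,X,T=None):
    T=p['world_from_camera'] if T is None else T
    X=np.atleast_2d(X); c=(X-T[:3,3])@T[:3,:3]
    return np.c_[p['fx']*c[:,0]/c[:,2]+p['cx'],p['fy']*c[:,1]/c[:,2]+p['cy']]
def c_t(a): return np.array([180,95])+(np.array(a,float)+.5)/4-.5
def c_s(a): return np.array([210,130])+(np.array(a,float)+.5)/3-.5
def Rz(a): c,s=np.cos(a),np.sin(a); return np.array([[c,-s,0],[s,c,0],[0,0,1]])
def place(v,P): return np.array(P,float)@Rz(v[2]).T+[v[0],v[1],0]
E
python3 - <<'E'
from h import *
s,P=pickle.load(open('p0.pkl','rb'))
zt=58+150*np.sin(np.radians(25)); xb=-100+150*np.cos(np.radians(25))
case=[[xb,95,zt],[xb,-95,zt],[-100,-95,58],[-100,95,58],[110,95,zt],[110,-95,zt],[(xb-100)/2,0,(zt+58)/2]]
T=c_t([[295,255],[626,176],[681,428],[363,509],[265,131],[590,52],[491,341]])
S=c_s([[146,243],[211,52],[385,127],[350,313],[42,231],[120,42],[273,182]])
def f(v,which):
    r=[]
    if 't' in which: r.append(proj(P['top'],place(v,case))-T)
    if 's' in which: r.append(proj(P['side'],place(v,case))-S)
    return np.concatenate(r).ravel()
for w in ['t','s','ts']:
    o=least_squares(f,[500,0,0.2],args=(w,)); print(w,o.x[:2],np.degrees(o.x[2])); print(o.fun.reshape(-1,2).round(1).tolist())
vc=o.x
h=28
st=[[h,h,82],[h,-h,82],[-h,-h,82],[-h,h,82]]
T2=c_t([[77,466],[172,431],[204,521],[112,557]])
S2=c_s([[217,410],[305,411],[304,492],[209,490]])
def g(v,w):
    # side order unknown-> near/far
    r=[]
    if 't' in w:r.append(proj(P['top'],place(v,st))-T2)
    if 's' in w:
        q=proj(P['side'],place(v,st)); r.append(q-S2[[3,0,1,2]])
    return np.concatenate(r).ravel()
for w in ['t','s','ts']:
    o=least_squares(g,[480,220,0.2],args=(w,)); print(w,o.x[:2],np.degrees(o.x[2])); print(o.fun.reshape(-1,2).round(1).tolist())
vs=o.x
# pin handle top
hp=c_t([122,473]); print('pred handle top', proj(P['top'],[[vs[0],vs[1],138]]),proj(P['side'],[[vs[0],vs[1],138]]),c_s([253,406]))
E
```

```text
t [617.67281484  35.19176782] 13.30291234455984
[[-0.1, 0.3], [-0.3, -0.2], [-0.1, -0.5], [-0.3, -0.7], [0.1, 0.4], [0.5, 0.4], [0.2, 0.4]]
s [616.76387729  29.24537131] 14.405619226131451
[[1.0, -0.2], [-0.2, -0.2], [-0.9, -0.5], [-1.0, 2.3], [0.7, -0.4], [-0.6, -0.0], [0.8, -1.0]]
ts [616.82154547  32.60207596] 13.84306015193097
[[1.0, 1.0], [0.6, -0.2], [1.3, -0.7], [1.4, -0.1], [0.9, 1.3], [1.1, 0.5], [1.4, 0.7], [-0.3, 0.8], [-0.4, 0.6], [-1.1, 0.8], [-2.2, 3.8], [-0.5, 0.3], [-0.8, 0.6], [0.1, 0.2]]
t [504.53539173 226.85262161] 20.707129772293904
[[0.3, 0.0], [-0.2, -0.2], [0.2, 0.0], [-0.3, 0.2]]
s [502.57635093 223.93892522] 22.465920341487678
[[0.7, 0.1], [0.3, 0.2], [-0.2, 0.1], [-0.8, -0.3]]
ts [503.30134615 225.16604567] 21.7281314761925
[[0.9, 0.8], [0.3, 0.2], [1.1, 0.3], [0.7, 0.8], [-0.2, 0.3], [-0.1, 0.4], [-0.6, 0.6], [-1.6, 0.3]]
pred handle top [[210.18956431 214.93345789]] [[293.45658947 264.85930095]] [294. 265.]
```

Emit:
play_rows(increments=[-1.9,0,-5.1,-0.07,-3.8,0,-10.2,-0.14,-5.7,0,-15.2,-0.21,-7.6,0,-20.3,-0.28,-9.5,0,-25.4,-0.35,-11.4,0,-30.4,-0.42,-13.3,0,-35.5,-0.49,-15.2,0,-40.6,-0.56,-15.2,0,-40.6,-0.56], fingers=1)

```text
t: 2.48
eef_pos: [505.0, 224.3, 230.7]
orientation: [[-0.235, -0.0, -0.972], [0.972, -0.0, -0.235], [-0.0, -1.0, 0.0]]
ft_force: [-0.2, 0.4, 0.0]
finger_gap: 85.3
```

```bash
cat >> h.py <<'E'
def shot(name,cam='wrist'):
    from workcell import telemetry, imaging
    s=telemetry.get_state(); p=imaging.read_camera(cam)
    cv2.imwrite(f'pics/{name}.png',p['pixels'][:,:,::-1])
    if cam=='wrist':
        T=np.eye(4);T[:3,:3]=s['orientation'];T[:3,3]=s['eef_pos']; p['world_from_camera']=T@p['T_tool_cam']
    pickle.dump((s,p),open(f'{name}.pkl','wb'))
    print(name,s['t'],s['eef_pos'].round(1),s['q'].round(1),'F',s['ft_force'].round(1),'gap',round(s['finger_gap'],1)); print(s['orientation'].round(3).tolist())
    return s,p
E
python3 -c "
from h import *
shot('w1')"
```

```text
w1 2.475 [505.  224.3 230.7] [15.5 17.8  1.1 73.3 -0.   1.9] F [-0.2  0.4  0. ] gap 85.3
[[-0.235, -0.0, -0.972], [0.972, -0.0, -0.235], [-0.0, -1.0, 0.0]]
```

View pics/w1.png

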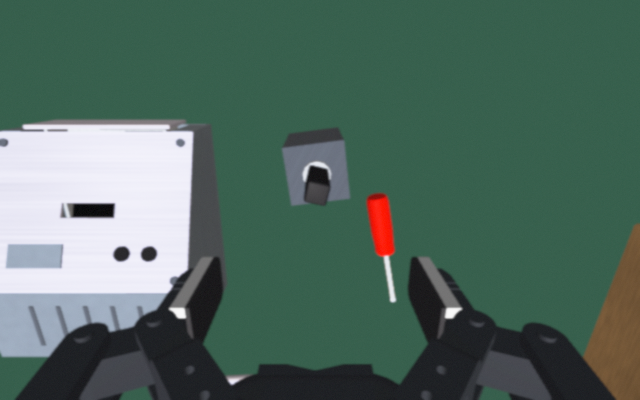

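```bash
python3 - <<'E'
import cv2
a=cv2.imread('pics/w1.png'); cv2.imwrite('pics/w1a.png',cv2.resize(a[115:225,265:375],None,fx=5,fy=5,interpolation=cv2.INTER_CUBIC))
cv2.imwrite('pics/w1b.png',cv2.resize(a[110:300,0:230],None,fx=3,fy=3,interpolation=cv2.INTER_CUBIC))
E
```

```text
(no output)
```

View pics/w1a.png

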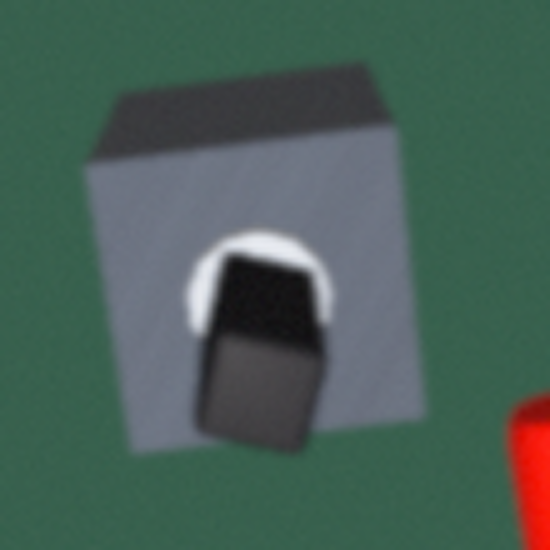

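View pics/w1b.png

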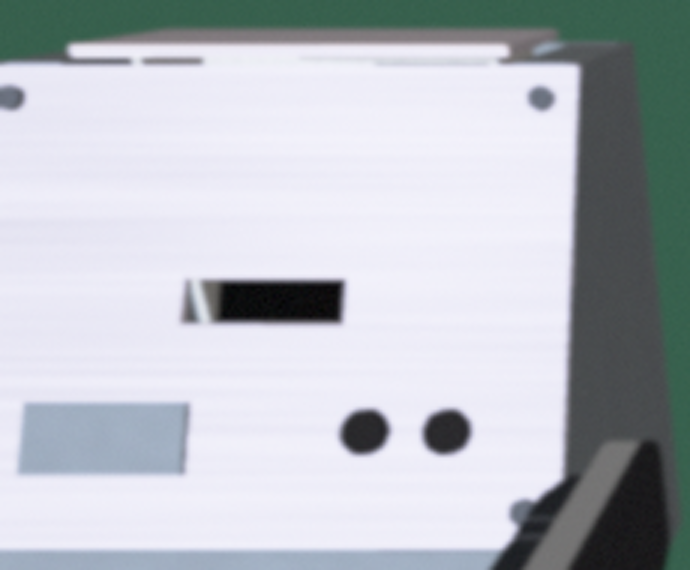

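```bash
python3 - <<'E'
from h import *
s,p=pickle.load(open('w1.pkl','rb'))
ca=lambda a:np.array([265,115])+(np.array(a,float)+.5)/5-.5
cb=lambda a:np.array([0,110])+(np.array(a,float)+.5)/3-.5
H=ca([[215,333],[325,352],[303,452],[198,430]]); St=ca([[85,162],[397,126],[427,414],[132,453]])
def box(h,z): return np.array([[-h,-h,z],[-h,h,z],[h,h,z],[h,-h,z]],float)
for nm,b,I in [('handle',box(9,138),H),('stand',box(28,82),St)]:
    for fixz in (1,):
        o=least_squares(lambda v:(proj(p,place(v,b))-I).ravel(),[503,226,0.2]); print(nm,o.x[:2],np.degrees(o.x[2]),o.fun.round(1).tolist())
c,sn=np.cos(np.radians(25)),np.sin(np.radians(25))
xs=lambda u:[-100+75*c+u*c,58+75*sn+u*sn]
sl=[];I=cb([[188,281],[345,281],[342,322],[182,322]])
for u,y in [(-7,-25),(-7,25),(7,25),(7,-25)]:
    x,z=xs(u); sl.append([x,y,z])
sl.append([-100,95,58]); I=np.vstack([I,cb([[580,63]])])
o=least_squares(lambda v:(proj(p,place(v,sl))-I).ravel(),[617,33,0.23]); print('case',o.x[:2],np.degrees(o.x[2]),o.fun.round(1).tolist())
x,z=xs(0); print('slot',place(o.x,[[x,0,z]]))
E
```

```text
handle [503.84619422 225.52174181] 2.738461321080208 [-0.5, -1.4, 1.1, -0.8, 0.7, 1.1, -1.3, 1.3]
stand [503.98111298 225.85733382] 20.973500589536794 [0.1, 0.2, -0.1, -0.6, -0.2, 0.6, 0.1, -0.2]
case [617.687408    34.58434099] 13.90225619371473 [-0.8, -0.7, 0.5, -0.9, 0.6, 0.5, 0.1, 0.7, -0.3, 0.3]
slot [[586.5986558   26.88935344  89.69636963]]
```

Emit:
play_rows(increments=[0.16,3.5,0.06,0.1,0.16,7.5,0.06,0.19,0.16,11.0,0.06,0.19,0.16,13.0,0.06,0.19,0.16,13.5,0.06,0.19,0.16,13.5,0.06,0.19])

```text
t: 3.28
eef_pos: [502.3, 227.3, 96.4]
orientation: [[-0.048, -0.0, -0.999], [0.999, 0.0, -0.048], [0.0, -1.0, 0.0]]
ft_force: [-0.3, -0.4, 0.6]
finger_gap: 85.2
```

```bash
python3 -c "
from h import *
shot('w2')"
```

```text
w2 3.275 [502.3 227.3  96.4] [ 15.9  21.9 -14.3  53.8   0.   13.1] F [-0.3 -0.4  0.6] gap 85.2
[[-0.048, -0.0, -0.999], [0.999, 0.0, -0.048], [0.0, -1.0, 0.0]]
```

View pics/w2.png

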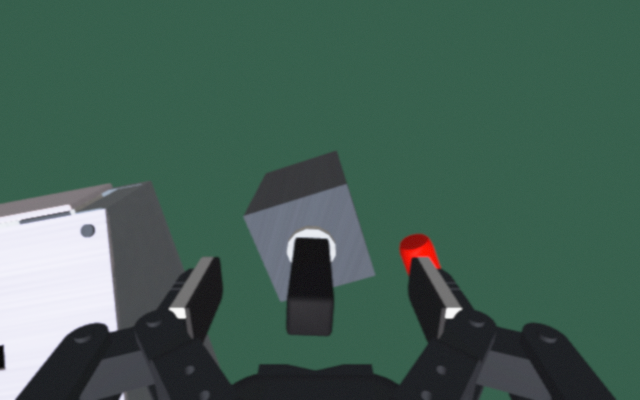

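Emit:
play_rows(increments=[-0.16,0,-0.15,0,-0.16,0,-0.15,0])

```text
t: 3.58
eef_pos: [504.7, 225.7, 97.4]
orientation: [[-0.048, 0.002, -0.999], [0.999, 0.001, -0.048], [0.0, -1.0, -0.002]]
ft_force: [0.6, 0.1, 0.2]
finger_gap: 85.7
```

Emit:
play_rows(increments=[0,0,0,0,0,0,0,0,0,0,0,0,0,0,0,0,0,0,0,0,0,0,0,0], fingers=0)

```text
t: 4.32
eef_pos: [504.7, 225.7, 97.4]
orientation: [[-0.048, 0.002, -0.999], [0.999, 0.001, -0.048], [0.0, -1.0, -0.002]]
ft_force: [-1.6, 0.2, 1.9]
finger_gap: 17.5
```

Emit:
play_rows(increments=[0,-1.5,0,0,0,-3.5,0,0,0,-5.5,0,0,0,-6.8,0,0,0,-7.0,0,0,0,-7.0,0,0])

```text
t: 5.08
eef_pos: [504.4, 225.6, 166.9]
orientation: [[-0.048, 0.001, -0.999], [0.999, 0.0, -0.048], [0.0, -1.0, -0.001]]
ft_force: [0.3, 0.1, -1.7]
finger_gap: 17.1
```

```bash
python3 -c "
from h import *
shot('w3')
shot('s3','side')"
```

```text
w3 5.075 [504.4 225.6 166.9] [15.6 19.3 -6.8 63.9  0.  12.9] F [ 0.3  0.1 -1.7] gap 17.1
[[-0.048, 0.001, -0.999], [0.999, 0.0, -0.048], [0.0, -1.0, -0.001]]
s3 5.125 [504.3 225.6 166.7] [15.6 19.3 -6.8 63.9  0.  12.9] F [ 0.   0.5 -1.4] gap 17.1
[[-0.048, 0.001, -0.999], [0.999, 0.0, -0.048], [0.0, -1.0, -0.001]]
```

View pics/w3.png

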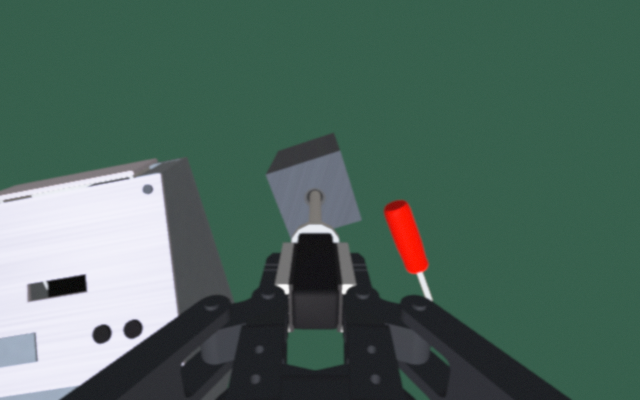

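View pics/s3.png

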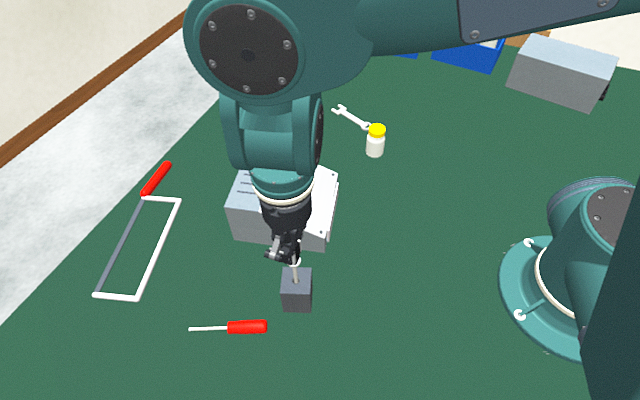

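Emit:
play_rows(increments=[0,0,0.2,0,0,0,0.5,0,0,0,0.8,0,0,0,1.1,0,0,0.05,1.5,0,0,0.05,2.0,0,0,0.1,2.4,0,0,0.2,2.9,0])

```text
t: 6.18
eef_pos: [476.2, 224.3, 165.0]
orientation: [[-0.048, 0.003, -0.999], [0.999, 0.0, -0.048], [0.0, -1.0, -0.003]]
ft_force: [5.1, -0.6, 0.7]
finger_gap: 17.5
```

```bash
python3 -c "
from h import *
shot('w4')"
```

```text
w4 6.175 [476.2 224.3 165. ] [ 16.4  16.8 -10.9  62.2  -0.   13.6] F [ 5.1 -0.6  0.7] gap 17.5
[[-0.048, 0.003, -0.999], [0.999, 0.0, -0.048], [0.0, -1.0, -0.003]]
```

View pics/w4.png

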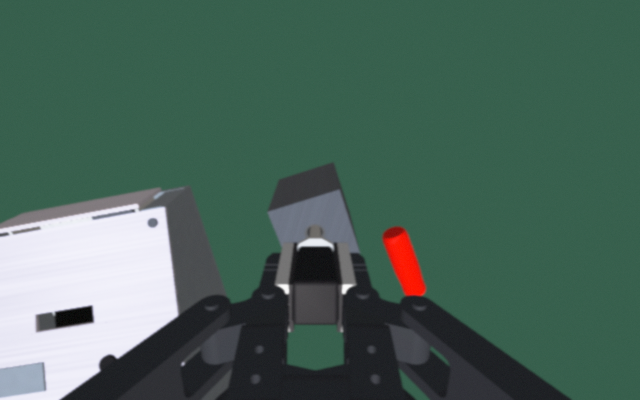

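Emit:
play_rows(increments=[0,0.05,0.3,0,0,0.15,0.6,0,0,0.25,0.9,0,0,0.35,1.2,0,0,0.45,1.5,0,0,0.55,1.8,0,0,0.6,1.9,0])

```text
t: 7.1
eef_pos: [456.4, 223.3, 158.9]
orientation: [[-0.048, 0.002, -0.999], [0.999, 0.0, -0.048], [0.0, -1.0, -0.002]]
ft_force: [5.3, -0.1, 4.8]
finger_gap: 17.3
```

```bash
python3 -c "
from h import *
shot('w5');shot('s5','side')"; python3 -c "
import cv2
a=cv2.imread('pics/s5.png')[210:330,240:380]; cv2.imwrite('pics/s5z.png',cv2.resize(a,None,fx=5,fy=5,interpolation=cv2.INTER_CUBIC))"
```

```text
w5 7.1 [456.4 223.3 158.9] [ 16.9  15.3 -14.   60.5  -0.   14.2] F [ 5.3 -0.1  4.8] gap 17.3
[[-0.048, 0.002, -0.999], [0.999, 0.0, -0.048], [0.0, -1.0, -0.002]]
s5 7.15 [456.5 223.3 159. ] [ 16.9  15.3 -14.   60.5  -0.   14.2] F [4.4 0.4 4. ] gap 17.5
[[-0.048, 0.003, -0.999], [0.999, 0.0, -0.048], [0.0, -1.0, -0.003]]
```

View pics/s5z.png

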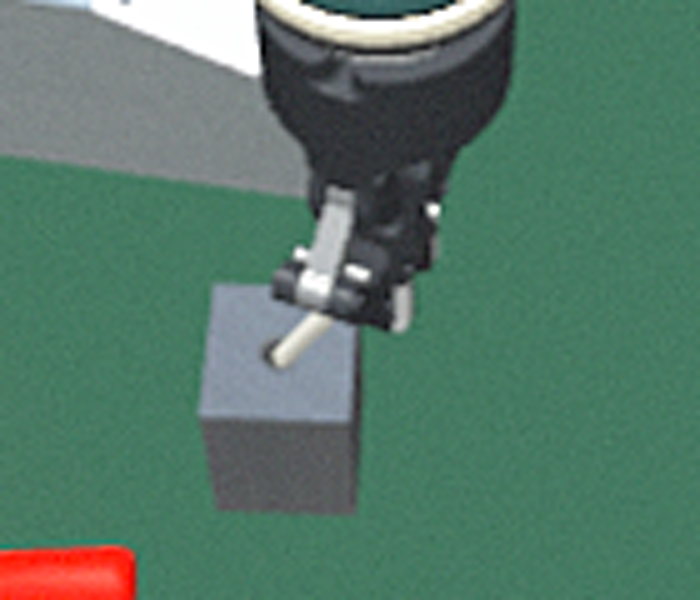

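View pics/w5.png

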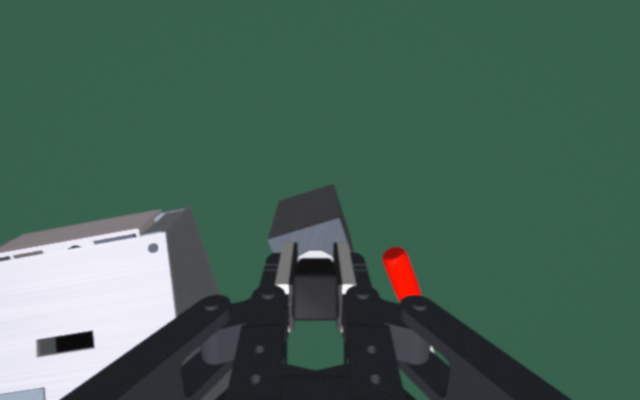

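Emit:
play_rows(increments=[0,-1.0,0.48,0,0,-2.2,1.0,0,0,-5.0,1.0,0,-3.0,-6.0,0.5,-0.05,-7.0,-6.0,-0.8,-0.1,-11.5,-6.0,-2.4,-0.14,-16,-6.0,-4.0,-0.17,-20,-5.8,-5.4,-0.19,-21.5,-5.6,-5.7,-0.19,-21.5,-5.6,-5.7,-0.19])

```text
t: 8.45
eef_pos: [523.0, 11.1, 214.9]
orientation: [[-0.234, 0.001, -0.972], [0.972, 0.001, -0.234], [0.0, -1.0, -0.001]]
ft_force: [-0.1, -0.3, -1.2]
finger_gap: 17.2
```

```bash
python3 -c "
from h import *
shot('w6');shot('s6','side');shot('t6','top')"
```

```text
w6 8.45 [523.   11.1 214.9] [ -7.7  15.2  -5.2  69.6   0.1 -21.3] F [-0.1 -0.3 -1.2] gap 17.2
[[-0.234, 0.001, -0.972], [0.972, 0.001, -0.234], [0.0, -1.0, -0.001]]
s6 8.5 [522.9  11.8 215.1] [ -7.7  15.1  -5.2  69.6   0.1 -21.3] F [ 0.   0.6 -0.9] gap 17.3
[[-0.235, 0.002, -0.972], [0.972, 0.001, -0.235], [0.0, -1.0, -0.002]]
t6 8.55 [523.   12.2 215.2] [ -7.6  15.1  -5.2  69.6   0.1 -21.3] F [ 0.2  0.3 -1.4] gap 17.4
[[-0.236, 0.002, -0.972], [0.972, 0.001, -0.236], [0.0, -1.0, -0.002]]
```

View pics/w6.png

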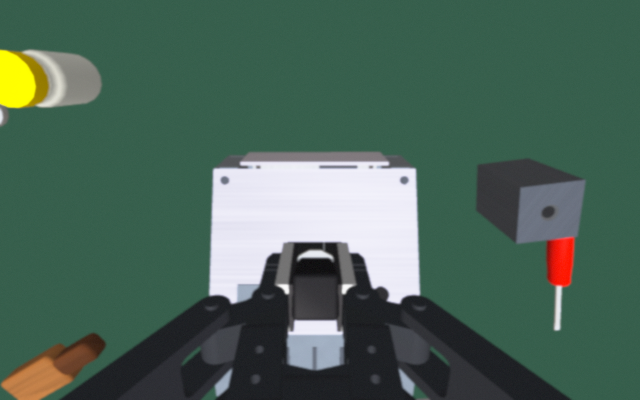

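View pics/s6.png

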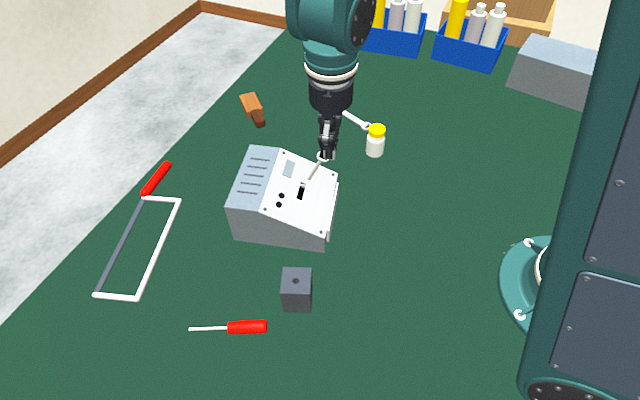

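View pics/t6.png

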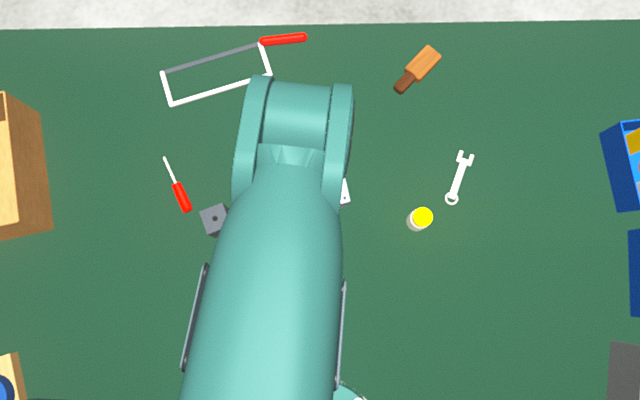

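```bash
python3 -c "
import cv2
a=cv2.imread('pics/s6.png')[110:220,250:350]; cv2.imwrite('pics/s6z.png',cv2.resize(a,None,fx=6,fy=6,interpolation=cv2.INTER_CUBIC))
a=cv2.imread('pics/w6.png')[140:340,200:430]; cv2.imwrite('pics/w6z.png',cv2.resize(a,None,fx=3,fy=3,interpolation=cv2.INTER_CUBIC))"
```

View pics/s6z.png

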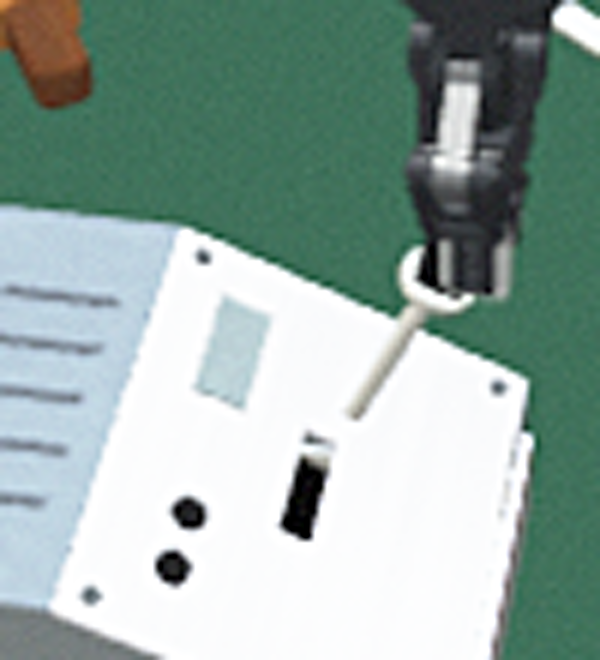

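View pics/w6z.png

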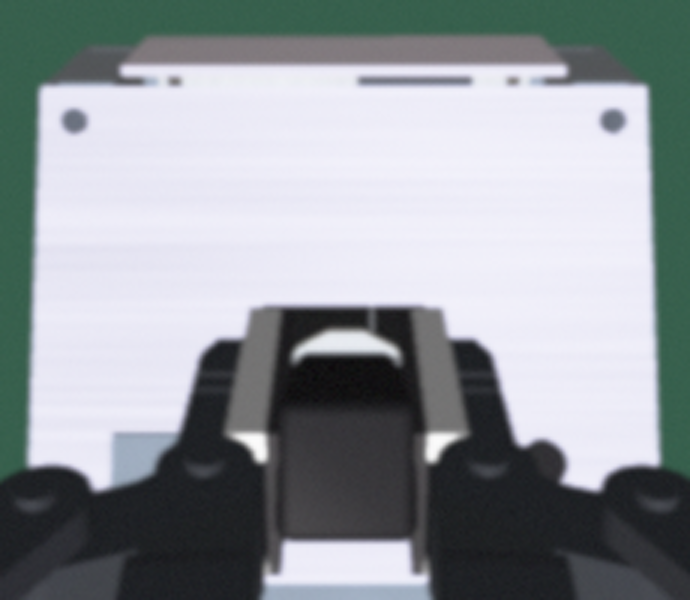

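```bash
python3 - <<'E'
from h import *
s,p=pickle.load(open('w6.pkl','rb'))
cw=lambda a:np.array([200,140])+(np.array(a,float)+.5)/3-.5
I=cw([[38,86],[649,86]])
s25,c25=np.sin(np.radians(25)),np.cos(np.radians(25))
# also edge points at known rows: left edge (27,465), right (661,465) used as columns along panel edge
def f(v):
    r=(proj(p,place(v,[[-100,-95,58],[-100,95,58]]))-I).ravel()
    for y,(X,Y) in [(-95,(28,440)),(95,(661,460))]:
        q=cw([X,Y]); E=proj(p,place(v,[[-100,y,58],[-100+150*c25,y,58+150*s25]]))
        d=E[1]-E[0]; n=np.array([-d[1],d[0]])/np.hypot(*d); r=np.r_[r,(q-E[0])@n]
    return r
o=least_squares(f,[617,34,.237]);v=o.x; print('case',v[:2],np.degrees(v[2]),o.fun.round(1))
xs,zs=-100+75*c25,58+75*s25
print('slot',place(v,[[xs,0,zs]]))
ss,ps=pickle.load(open('s6.pkl','rb'))
cs=lambda a:np.array([250,110])+(np.array(a,float)+.5)/6-.5
tip,top,slot=cs([355,417]),cs([415,315]),cs([306,488])
V=np.array([616.8,34.6-.8,np.radians(13.7)])
print('slot side pred',proj(ps,place(V,[[xs,0,zs]])),slot)
g=ss['eef_pos']+[0,0,18.7]
for th in (20,22,24,25,26,28):
    t=np.radians(th); R=ss['orientation']; a=np.array([0,0,np.cos(t)])+np.sin(t)*R[:,2]
    P_=[g-109*a,g-34*a]; q=proj(ps,P_); print(th,q.round(1).tolist(),(q[1]-q[0]).round(2), (g-109*a).round(1))
print('seen tip,top',tip,top,top-tip)
E
```

```text
case [617.40271066  33.66963943] 13.625396265727732 [ 0.9 -0.1 -0.8 -0.3  0.5 -0.7]
slot [[586.27713848  26.12496563  89.69636963]]
slot side pred [[300.54852208 190.90805969]] [300.58333333 190.91666667]
20 [[312.0, 180.0], [323.6, 157.9]] [ 11.64 -22.12] [559.2  20.6 131.4]
22 [[310.3, 179.4], [323.1, 157.7]] [ 12.75 -21.7 ] [562.6  21.4 132.8]
24 [[308.7, 178.7], [322.5, 157.5]] [ 13.84 -21.27] [566.   22.2 134.3]
25 [[307.9, 178.4], [322.2, 157.3]] [ 14.39 -21.04] [567.7  22.6 135. ]
26 [[307.0, 178.0], [322.0, 157.2]] [ 14.93 -20.8 ] [569.4  23.  135.9]
28 [[305.5, 177.3], [321.4, 157.0]] [ 16.   -20.32] [572.7  23.8 137.6]
seen tip,top [308.75       179.08333333] [318.75       162.08333333] [ 10. -17.]
```

Emit:
play_rows(increments=[-0.11,0.6,-0.4,0,-0.11,1.4,-0.8,0,-0.11,2.2,-1.2,0,-0.11,3.0,-1.5,0,-0.11,3.5,-1.62,0,-0.11,3.55,-1.62,0,-0.11,3.55,-1.62,0])

```text
t: 9.48
eef_pos: [539.1, 15.1, 180.0]
orientation: [[-0.236, 0.002, -0.972], [0.972, 0.001, -0.236], [-0.0, -1.0, -0.003]]
ft_force: [0.6, 0.2, -0.8]
finger_gap: 17.3
```

```bash
python3 -c "
from h import *
shot('s7','side')
import cv2
a=cv2.imread('pics/s7.png')[110:220,250:350]; cv2.imwrite('pics/s7z.png',cv2.resize(a,None,fx=6,fy=6,interpolation=cv2.INTER_CUBIC))"
```

```text
s7 9.475 [539.1  15.1 180. ] [ -7.1  17.6  -7.3  65.    0.  -20.8] F [ 0.6  0.2 -0.8] gap 17.3
[[-0.236, 0.002, -0.972], [0.972, 0.001, -0.236], [-0.0, -1.0, -0.003]]
```

View pics/s7z.png

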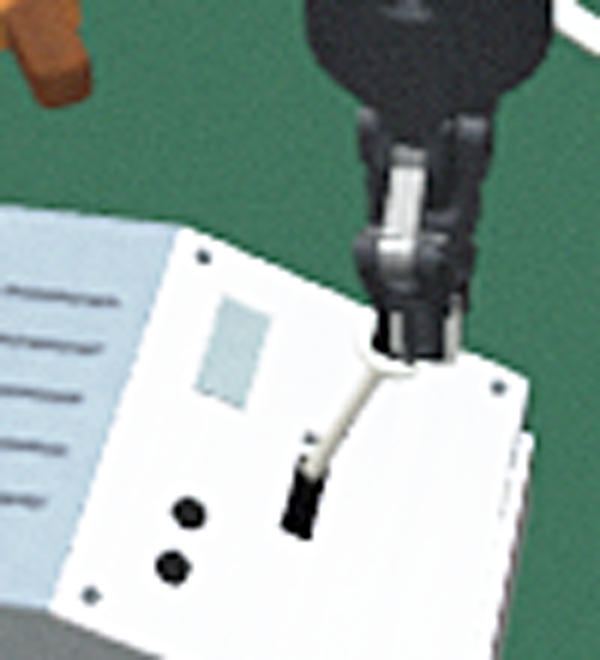

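```bash
python3 - <<'E'
from h import *
ss,ps=pickle.load(open('s7.pkl','rb'))
g=ss['eef_pos']+[0,0,18.7];R=ss['orientation']
for th in (22,23,24,25):
    t=np.radians(th); a=np.array([0,0,np.cos(t)])+np.sin(t)*R[:,2]
    tip=g-109*a; q=proj(ps,[tip,g-75*a])
    S=np.array([586.1,26.3,89.7]); u=np.array([.9717*.9063,.2356*.9063,.4226]); n=np.array([-.9717*.4226,-.2356*.4226,.9063]);y=np.array([-.2356,.9717,0])
    d=tip-S; print(th,((q-[250,110]+.5)*6-.5).round(0).tolist(),'panel x,y,z',round(d@u,1),round(d@y,1),round(d@n,1))
E
```

```text
22 [[323.0, 476.0], [354.0, 423.0]] panel x,y,z -3.3 0.2 10.4
23 [[319.0, 475.0], [351.0, 422.0]] panel x,y,z -1.4 0.2 10.3
24 [[314.0, 473.0], [348.0, 420.0]] panel x,y,z 0.5 0.2 10.3
25 [[309.0, 471.0], [344.0, 419.0]] panel x,y,z 2.4 0.2 10.3
```

Emit:
play_rows(increments=[0,0.36,-0.17,0,0,0.9,-0.42,0,0,1.45,-0.68,0,0,2.0,-0.93,0,0,2.5,-1.16,0,0,2.72,-1.27,0,0,2.72,-1.27,0])

```text
t: 10.4
eef_pos: [551.6, 18.1, 152.8]
orientation: [[-0.236, 0.002, -0.972], [0.972, 0.001, -0.236], [-0.0, -1.0, -0.002]]
ft_force: [0.1, -0.8, -0.9]
finger_gap: 17.3
```

```bash
python3 -c "
from h import *
shot('s8','side')
import cv2
a=cv2.imread('pics/s8.png')[110:220,250:350]; cv2.imwrite('pics/s8z.png',cv2.resize(a,None,fx=6,fy=6,interpolation=cv2.INTER_CUBIC))"
```

```text
s8 10.4 [551.6  18.1 152.8] [ -6.6  19.6  -8.6  61.7   0.  -20.3] F [ 0.1 -0.8 -0.9] gap 17.3
[[-0.236, 0.002, -0.972], [0.972, 0.001, -0.236], [-0.0, -1.0, -0.002]]
```

View pics/s8z.png

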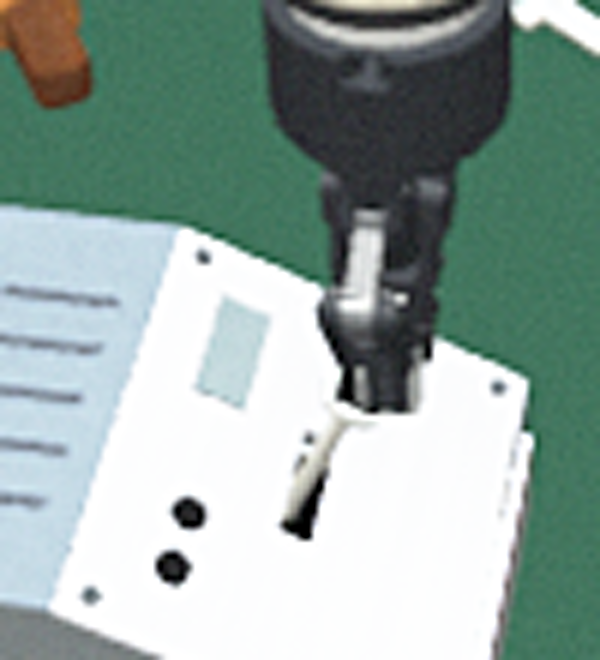

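Emit:
play_rows(increments=[0,0.27,-0.13,0,0,0.54,-0.25,0,0,0.77,-0.36,0,0,0.86,-0.4,0,0,0.91,-0.42,0,0,0.95,-0.44,0,0,1.0,-0.465,0,0,1.04,-0.485,0,0,1.09,-0.51,0,0,1.09,-0.51,0])

```text
t: 11.7
eef_pos: [556.1, 19.2, 143.1]
orientation: [[-0.236, 0.003, -0.972], [0.972, 0.0, -0.236], [-0.001, -1.0, -0.003]]
ft_force: [-9.7, -1.7, 17.1]
finger_gap: 17.6
```

```bash
cat >> h.py <<'E'
def st():
    from workcell import telemetry
    s=telemetry.get_state()
    g=s['eef_pos']+[0,0,18.7];R=s['orientation'];t=np.radians(24.3); a=np.array([0,0,np.cos(t)])+np.sin(t)*R[:,2]
    tip=g-109*a
    S=np.array([586.1,26.3,89.7]); u=np.array([.9717*.9063,.2356*.9063,.4226]); n=np.array([-.9717*.4226,-.2356*.4226,.9063]);y=np.array([-.2356,.9717,0])
    d=tip-S; F=s['ft_force']
    print('t',s['t'],'tip in panel',(d@u).round(1),(d@y).round(1),(d@n).round(2),'F panel',(F@u).round(1),(F@y).round(1),(F@n).round(1))
E
python3 -c "
from h import *
st()"
```

```text
t 11.7 tip in panel 1.3 0.2 -30.49 F panel -1.7 0.6 19.7
```

Emit:
play_rows(increments=[0,-0.27,0.13,0,0.35,-0.27,0.13,0,0.65,-0.27,0.13,0,0.65,-0.18,0.08,0,0.65,-0.09,0.04,0,0.65,0,0,0,0.65,0.05,-0.02,0,0.65,0.1,-0.05,0,0.65,0.1,-0.05,0])

```text
t: 12.82
eef_pos: [554.6, 25.6, 143.2]
orientation: [[-0.237, 0.003, -0.972], [0.972, -0.0, -0.237], [-0.001, -1.0, -0.003]]
ft_force: [-11.3, -0.7, 20.5]
finger_gap: 17.0
```

```bash
python3 -c "
from h import *
st()"
```

```text
t 12.825 tip in panel 1.3 6.8 -30.46 F panel -1.4 2.0 23.3
```

Still sill at +6.8; on to about +13.

Emit:
play_rows(increments=[0,-0.27,0.13,0,0.35,-0.27,0.13,0,0.65,-0.27,0.13,0,0.65,-0.18,0.08,0,0.65,-0.09,0.04,0,0.65,0,0,0,0.65,0.05,-0.02,0,0.65,0.1,-0.05,0,0.65,0.1,-0.05,0])

```text
t: 13.95
eef_pos: [553.5, 32.0, 142.1]
orientation: [[-0.236, 0.003, -0.972], [0.972, -0.0, -0.236], [-0.001, -1.0, -0.003]]
ft_force: [-2.8, -0.5, 2.4]
finger_gap: 17.2
```

```bash
python3 -c "
from h import *
st()"
```

```text
t 13.95 tip in panel 1.3 13.2 -31.59 F panel -1.6 0.2 3.4
```

Emit:
play_rows(increments=[0,0.08,-0.04,0,0,0.16,-0.08,0,0,0.24,-0.11,0,0,0.32,-0.15,0,0,0.4,-0.19,0,0,0.48,-0.22,0,0,0.54,-0.25,0,0,0.54,-0.25,0,0,0.54,-0.25,0])

```text
t: 15.08
eef_pos: [555.9, 32.6, 136.7]
orientation: [[-0.236, 0.003, -0.972], [0.972, -0.0, -0.236], [-0.001, -1.0, -0.003]]
ft_force: [-3.4, -0.5, 1.9]
finger_gap: 17.4
```

```bash
python3 -c "
from h import *
st(); shot('s9','side')
import cv2
a=cv2.imread('pics/s9.png')[110:260,220:370]; cv2.imwrite('pics/s9z.png',cv2.resize(a,None,fx=4,fy=4,interpolation=cv2.INTER_CUBIC))"
```

```text
t 15.075 tip in panel 1.3 13.2 -37.57 F panel -2.3 0.3 3.1
s9 15.075 [555.9  32.6 136.7] [ -5.   20.6  -9.6  59.6  -0.  -18.7] F [-3.4 -0.5  1.9] gap 17.4
[[-0.236, 0.003, -0.972], [0.972, -0.0, -0.236], [-0.001, -1.0, -0.003]]
```

View pics/s9z.png

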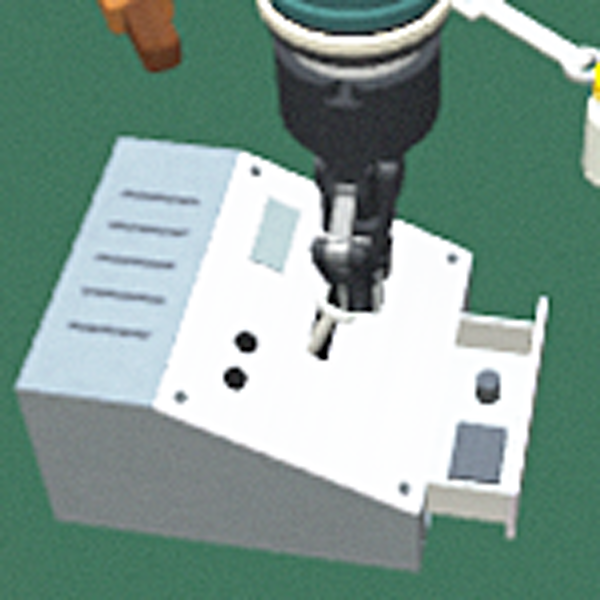

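Emit:
play_rows(increments=[0,-0.9,0.42,0,0,-2.4,1.12,0,0,-4.2,1.96,0,0,-6.0,2.8,0,0,-6.6,3.07,0,3.5,-6.6,3.6,0.05,8.0,-6.5,4.2,0.1,13.0,-6.4,4.9,0.15,18.0,-6.3,5.6,0.19,21.0,-6.3,6.05,0.19])

```text
t: 16.38
eef_pos: [446.3, 224.1, 199.4]
orientation: [[-0.049, 0.003, -0.999], [0.999, 0.0, -0.049], [-0.0, -1.0, -0.003]]
ft_force: [0.5, -0.0, -0.9]
finger_gap: 16.9
```

Emit:
play_rows(increments=[0,0,0,0,0,0,0,0])

```text
t: 16.62
eef_pos: [446.4, 224.0, 199.5]
orientation: [[-0.05, 0.003, -0.999], [0.999, 0.0, -0.05], [-0.0, -1.0, -0.003]]
ft_force: [0.5, -0.5, -0.9]
finger_gap: 17.1
```

```bash
python3 -c "
from h import *
shot('w10');shot('s10','side')
import cv2
a=cv2.imread('pics/s10.png')[180:330,220:400]; cv2.imwrite('pics/s10z.png',cv2.resize(a,None,fx=4,fy=4,interpolation=cv2.INTER_CUBIC))"
```

```text
w10 16.625 [446.4 224.  199.5] [ 17.3  13.2 -10.4  66.2  -0.   14.5] F [ 0.5 -0.5 -0.9] gap 17.1
[[-0.05, 0.003, -0.999], [0.999, 0.0, -0.05], [-0.0, -1.0, -0.003]]
s10 16.675 [446.6 223.7 199.4] [ 17.3  13.2 -10.4  66.2  -0.1  14.5] F [-0.5  1.  -0.8] gap 17.5
[[-0.049, 0.003, -0.999], [0.999, -0.0, -0.049], [-0.0, -1.0, -0.003]]
```

View pics/s10z.png

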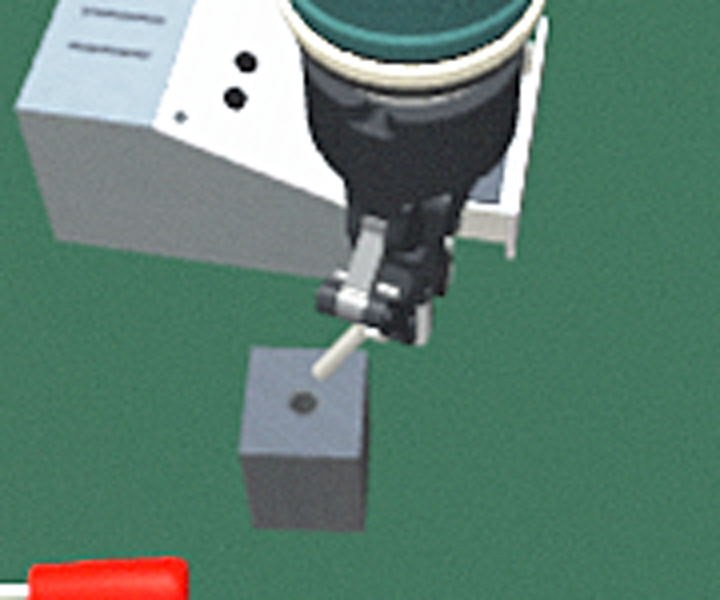

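View pics/w10.png

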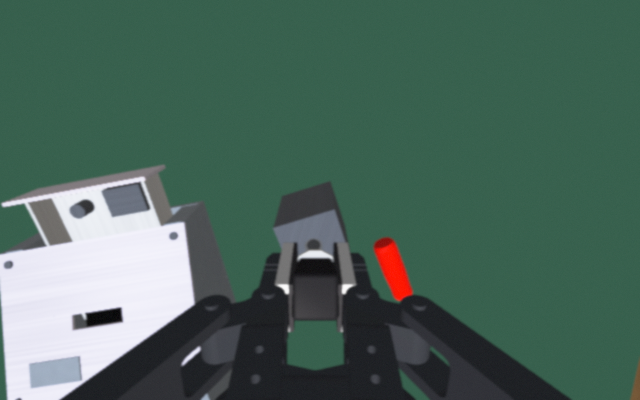

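```bash
python3 - <<'E'
from h import *
ss,ps=pickle.load(open('s10.pkl','rb'))
g=ss['eef_pos']+[0,0,18.7];R=ss['orientation']
f=lambda q:((q-[220,180]+.5)*4-.5).round(1).tolist()
for th in (22,23,24,25,26):
    t=np.radians(th); a=np.array([0,0,np.cos(t)])+np.sin(t)*R[:,2]
    tip=g-109*a; print(th,tip.round(1),f(proj(ps,[tip,g-84*a])))
print(f(proj(ps,[[504,225.8,82]])), f(proj(ps,[[503,225.8,82]])),f(proj(ps,[[504,224.8,82]])))
E
```

```text
22 [487.4 225.7 117.2] [[329.2, 377.3], [346.4, 357.9]]
23 [489.1 225.7 117.9] [[325.6, 375.3], [343.5, 356.3]]
24 [490.9 225.8 118.7] [[321.9, 373.3], [340.6, 354.7]]
25 [492.6 225.9 119.5] [[318.3, 371.3], [337.8, 353.1]]
26 [494.3 226.  120.3] [[314.7, 369.2], [334.9, 351.4]]
[[300.8, 402.2]] [[302.7, 402.9]] [[301.7, 400.4]]
```

Emit:
play_rows(increments=[-0.08,1.2,-0.3,0,-0.08,2.4,-0.6,0,-0.08,3.2,-0.8,0,-0.08,3.5,-0.92,0,-0.08,3.8,-1.05,0,-0.08,4.0,-1.14,0,-0.08,4.2,-1.23,0,-0.08,4.2,-1.23,0])

```text
t: 17.73
eef_pos: [459.2, 223.3, 157.5]
orientation: [[-0.049, 0.003, -0.999], [0.999, -0.0, -0.049], [-0.0, -1.0, -0.003]]
ft_force: [0.6, -0.8, -0.5]
finger_gap: 17.4
```

```bash
python3 -c "
from h import *
shot('s11','side')
import cv2
a=cv2.imread('pics/s11.png')[200:320,260:380]; cv2.imwrite('pics/s11z.png',cv2.resize(a,None,fx=5,fy=5,interpolation=cv2.INTER_CUBIC))"
```

```text
s11 17.725 [459.2 223.3 157.5] [ 16.8  15.6 -13.9  60.4  -0.1  14. ] F [ 0.6 -0.8 -0.5] gap 17.4
[[-0.049, 0.003, -0.999], [0.999, -0.0, -0.049], [-0.0, -1.0, -0.003]]
```

View pics/s11z.png

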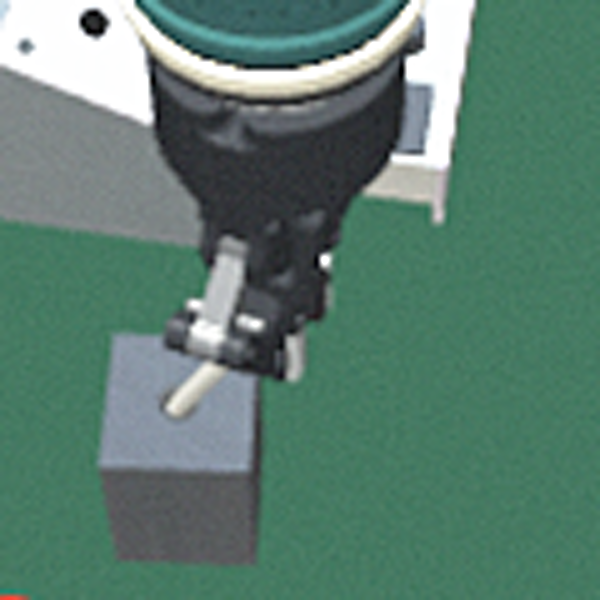

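Emit:
play_rows(increments=[0,-0.1,-0.3,0,0,-0.22,-0.65,0,0,-0.32,-0.98,0,0,-0.42,-1.28,0,0,-0.52,-1.58,0,0,-0.61,-1.87,0,0,-0.68,-2.18,0,0,-0.75,-2.48,0,0,-0.81,-2.79,0])

```text
t: 18.9
eef_pos: [486.2, 224.6, 165.7]
orientation: [[-0.049, 0.001, -0.999], [0.999, -0.0, -0.049], [-0.0, -1.0, -0.001]]
ft_force: [-5.7, -0.2, 1.3]
finger_gap: 17.4
```

```bash
python3 -c "
from h import *
shot('w12')"
```

```text
w12 18.9 [486.2 224.6 165.7] [16.1 17.7 -9.4 62.9 -0.  13.3] F [-5.7 -0.2  1.3] gap 17.4
[[-0.049, 0.001, -0.999], [0.999, -0.0, -0.049], [-0.0, -1.0, -0.001]]
```

View pics/w12.png

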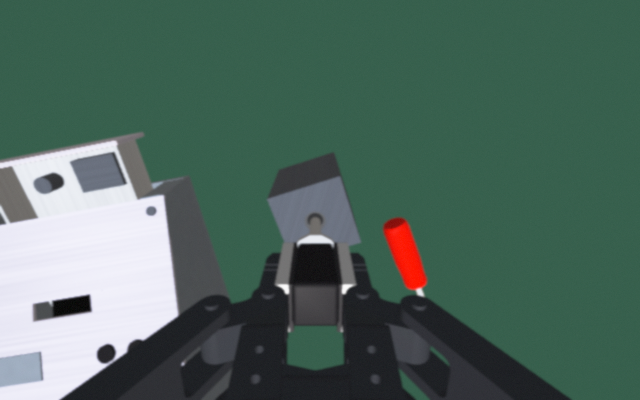

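Emit:
play_rows(increments=[0,-0.04,-0.3,0,0,-0.08,-0.6,0,0,-0.11,-0.9,0,0,-0.14,-1.2,0,0,-0.16,-1.5,0,0,-0.17,-1.8,0,0,-0.17,-2.05,0,0,-0.17,-2.05,0])

```text
t: 19.95
eef_pos: [506.7, 225.5, 167.3]
orientation: [[-0.049, 0.0, -0.999], [0.999, -0.0, -0.049], [-0.0, -1.0, -0.0]]
ft_force: [-4.0, -0.7, 1.9]
finger_gap: 17.4
```

```bash
python3 -c "
from h import *
shot('w13');shot('s13','side')
import cv2
a=cv2.imread('pics/s13.png')[200:320,240:360]; cv2.imwrite('pics/s13z.png',cv2.resize(a,None,fx=5,fy=5,interpolation=cv2.INTER_CUBIC))"
```

```text
w13 19.95 [506.7 225.5 167.3] [15.6 19.5 -6.4 64.1 -0.  12.8] F [-4.  -0.7  1.9] gap 17.4
[[-0.049, 0.0, -0.999], [0.999, -0.0, -0.049], [-0.0, -1.0, -0.0]]
s13 20.0 [506.7 225.5 167.4] [15.6 19.5 -6.4 64.1 -0.  12.8] F [-4.5  0.1  0.2] gap 17.1
[[-0.049, 0.0, -0.999], [0.999, -0.0, -0.049], [-0.0, -1.0, -0.0]]
```

View pics/w13.png

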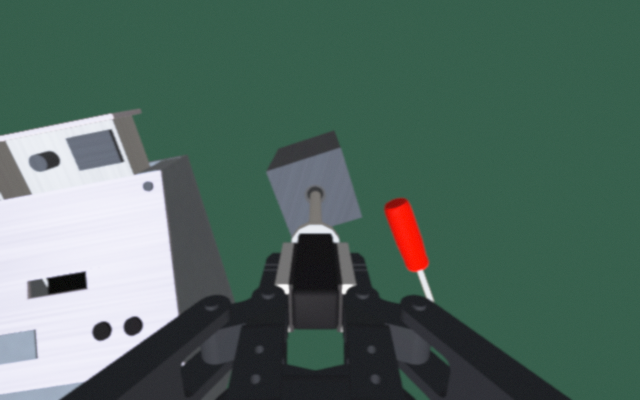

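View pics/s13z.png

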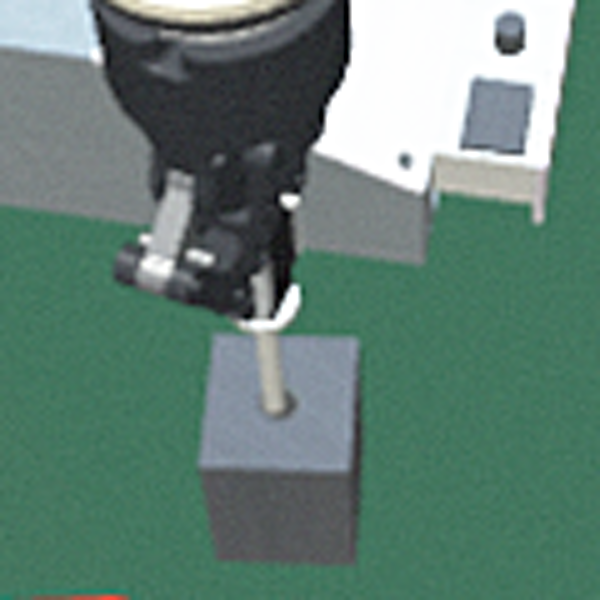

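Emit:
play_rows(increments=[0.02,0,0.2,0,0.02,0.4,0.22,0,0.02,1.2,0.22,0,0.02,2.0,0.22,0,0.02,2.8,0.22,0,0.02,3.5,0.22,0,0.02,3.5,0.22,0])

```text
t: 20.92
eef_pos: [504.2, 225.5, 131.8]
orientation: [[-0.049, -0.0, -0.999], [0.999, -0.001, -0.049], [-0.001, -1.0, 0.0]]
ft_force: [0.2, -0.5, -1.5]
finger_gap: 17.0
```

Emit:
play_rows(increments=[0,0.6,0,0,0,1.3,0,0,0,2.0,0,0,0,2.6,0,0,0,3.0,0,0,0,3.2,0,0,0,3.35,0,0,0,3.4,0,0,0,3.4,0,0])

```text
t: 22.05
eef_pos: [504.3, 225.5, 97.9]
orientation: [[-0.049, -0.0, -0.999], [0.999, -0.0, -0.049], [-0.0, -1.0, 0.0]]
ft_force: [0.4, -0.7, -1.0]
finger_gap: 17.3
```

```bash
python3 -c "
from h import *
shot('w14')"
```

```text
w14 22.05 [504.3 225.5  97.9] [ 15.7  22.  -14.   54.   -0.   12.9] F [ 0.4 -0.7 -1. ] gap 17.3
[[-0.049, -0.0, -0.999], [0.999, -0.0, -0.049], [-0.0, -1.0, 0.0]]
```

View pics/w14.png

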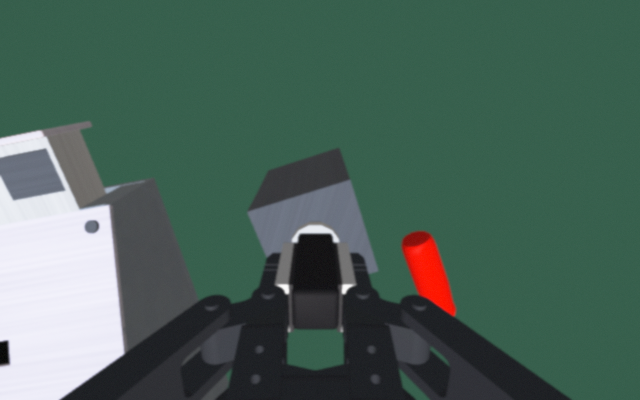

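Emit:
play_rows(increments=[0,0.05,0,0,0,0.1,0,0,0,0.1,0,0])

```text
t: 22.48
eef_pos: [504.4, 225.5, 97.2]
orientation: [[-0.049, 0.0, -0.999], [0.999, -0.0, -0.049], [-0.0, -1.0, -0.0]]
ft_force: [-1.3, 0.0, 4.7]
finger_gap: 17.2
```

Emit:
play_rows(increments=[0,0,0,0,0,0,0,0,0,0,0,0,0,0,0,0,0,0,0,0,0,0,0,0], fingers=1)

```text
t: 23.22
eef_pos: [504.4, 225.5, 97.2]
orientation: [[-0.049, 0.0, -0.999], [0.999, -0.0, -0.049], [-0.0, -1.0, -0.0]]
ft_force: [0.2, 0.1, 0.6]
finger_gap: 85.8
```

Emit:
play_rows(increments=[0,-0.5,0,0,0,-2,0,0,0,-5,0,0,0,-9,0,0,0,-13,0,0,0,-13.4,0,0,0,-13.4,0,0,0,-13.4,0,0])

```text
t: 24.22
eef_pos: [503.9, 225.4, 230.2]
orientation: [[-0.049, -0.001, -0.999], [0.999, -0.001, -0.049], [-0.001, -1.0, 0.001]]
ft_force: [-0.4, 0.0, -0.5]
finger_gap: 85.2
```

```bash
python3 -c "
from h import *
shot('w15');shot('s15','side')
import cv2
a=cv2.imread('pics/w15.png')[90:300,210:420]; cv2.imwrite('pics/w15z.png',cv2.resize(a,None,fx=3,fy=3,interpolation=cv2.INTER_CUBIC))"
```

```text
w15 24.225 [503.9 225.4 230.2] [15.7 17.8  1.1 73.3 -0.  12.9] F [-0.4  0.  -0.5] gap 85.2
[[-0.049, -0.001, -0.999], [0.999, -0.001, -0.049], [-0.001, -1.0, 0.001]]
s15 24.275 [503.9 225.4 230.2] [15.7 17.8  1.1 73.3 -0.  12.9] F [-0.5  0.3 -0.5] gap 85.2
[[-0.049, -0.001, -0.999], [0.999, -0.001, -0.049], [-0.001, -1.0, 0.001]]
```

View pics/w15z.png

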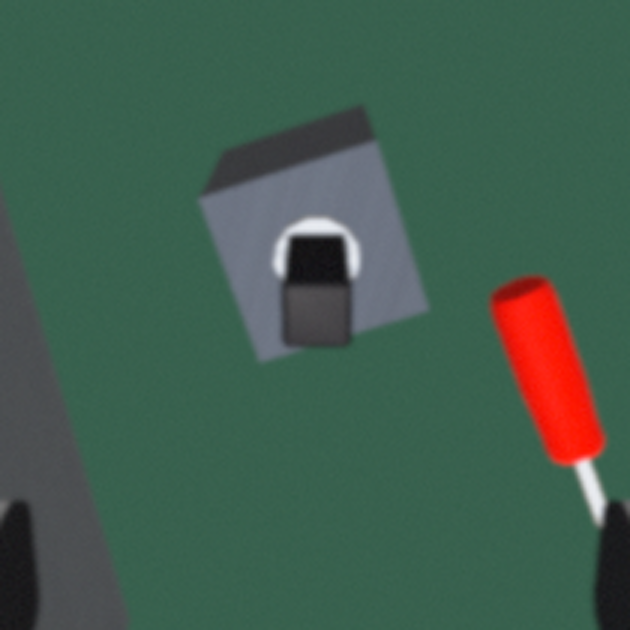

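View pics/s15.png

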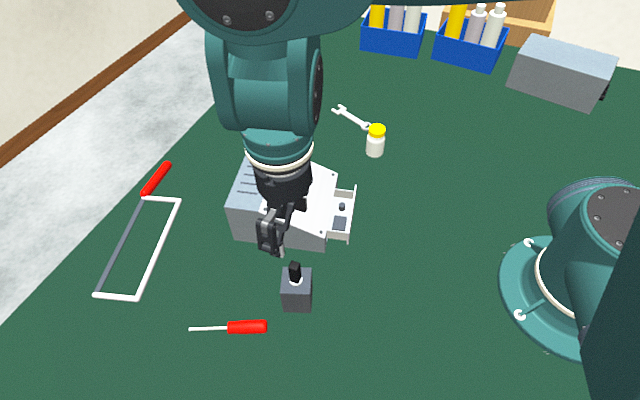

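```bash
python3 -c "
from h import *
a=pickle.load(open('p0.pkl','rb'))[1]['side']['pixels'].astype(int);b=pickle.load(open('s15.pkl','rb'))[1]['pixels'].astype(int)
for n,(r0,r1,c0,c1) in dict(bottle=(120,160,362,390),wrench=(102,132,330,362),driver=(315,340,185,270),pin_stand=(258,315,275,318)).items(): print(n,abs(a-b)[r0:r1,c0:c1].mean().round(2))
from workcell import order; print(order.sign_off())"
```

```text
bottle 2.73
wrench 2.87
driver 3.48
pin_stand 3.96
the job is handed in; nothing more can be done
None
```

The tray is out, the pin is back in its stand, and I handed the job in at about 24 s of the 64 s allowed.

- **Tilting the pin:** The moves cannot tilt the tool. I gripped the pin, lifted it until only about 5 mm was left in the hole, and swung it about 24–25° in the grip against the hole's edge. That took about 5–7 N.
- **Finding the catch:** I went through the slot along the panel's normal and probed the sill. It was hard at panel y = 0 (20 N) and at +6.8 mm (23 N), each with the tip about 30.5 mm in. At +13.2 mm the tip gave at about 3 N.
- **Pressing it:** I pressed to about 37.5 mm in, still at about 3 N, and the side picture shows the tray sprung out.
- **Putting it back:** I withdrew, swung the pin upright against the hole with about 6 N, and lowered it with no sideways force. It met the stand at 5 N, then I let go and raised the arm clear.

**Last checks:**
- **Pin:** the wrist picture shows the collar on the stand, upright and turned as at the start.
- **Tray:** it is still out in the last side picture.
- **Bystanders:** in the side picture, the jar, screwdriver, wrench and stand areas match the first one to within about 4 grey levels.
- **Forces:** the highest reading at the end of any move was about 23 N; forces during a move were not sampled.

The one disagreement was in locating the case: the side camera alone put it about 5 mm off from the other views. I used the top and wrist estimates, and the entry through the slot showed no contact force.

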